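Find the storage-jar lid that rocks and press it home

TASK

One of the four identical bamboo jar lids in the wooden tray was never pushed down properly. Press gently near the edge of the lids, one after another, to find the one that rocks, then push that lid down fully home, level on its jar, and finish while still holding it down with the fingertips. Do not lift any lid or disturb the things around the tray.

Things in the scene. Friction and masses are not known exactly. Their poses are not given: they have to be found in the camera images.
- tray: fixed brown wooden tray, 130 (x) by 500 (y) by 30 mm high, holding four identical white stoneware jars, fixed, 94 mm across, in one row along its y axis, at y = +180, +60, -60 and -180 mm. Origin: centre of its underside, on the shelf; z up. All four lid tops start level, 140 mm above the shelf, whichever one is loose.
- lid_1: jar lid at the robot's left end of the row (+y). Origin: centre of its top face; z up out of the lid. Like the others a flat round bamboo disc 96 mm across, 12 mm thick, on a plug with a grey silicone ring that sits in the jar's mouth.
- lid_2: jar lid second from the left. Origin: centre of its top face; z up out of the lid. Same lid as the others. A tight lid lies on its jar's 91 mm rim and hardly gives anywhere. The loose lid (any of the four) hangs on its silicone ring 6 mm clear of its rim.
- lid_3: jar lid third from the left. Origin: centre of its top face; z up out of the lid. Same lid as the others. Pushed with 2 to 3 N some 30 mm off its centre, the loose lid tips about 8 degrees until that edge meets the rim; let go, it levels itself.
- lid_4: jar lid at the right end (-y). Origin: centre of its top face; z up out of the lid. Same lid as the others. About 10 N over its middle slide the loose lid down 6 mm flat onto its rim, where it stays and no longer rocks.
- bowl: loose stainless mixing bowl, 160 mm across, 70 mm high, beyond the tray; origin: centre of its underside. Not to be disturbed.
- glass_jar: loose glass jar with a steel lid, 64 mm across, 105 mm high, beyond the tray; origin: centre of its underside. Not to be disturbed.
- spatula: loose bamboo spatula, 280 mm long, lying on the shelf on the robot's side of the tray, roughly along the row; origin on its underside, x along its length. Not to be disturbed.
- spoon_rest: loose white ceramic spoon rest, a dish 96 mm across and 17 mm high with a 60 mm tail to its -y, on the robot's side of the tray; origin: centre of the dish's underside. Not to be disturbed.

How it is judged:
By the outcome, as a careful person would: the job done as asked, in the order asked, and still so for the second after the job is handed in, while the arm keeps its last pose, push and grip.
It also fails if it takes over 51 s, if anything falls off the work surface, if the arm or the gripper's body presses on something with over 40 N, if the wrist force passes 120 N, or if a joint passes its speed limit or range.

ROBOT

A 6-joint arm with a two-finger parallel gripper is mounted at the origin on the work surface. World frame = base frame: x ahead of the robot, y to its left, z up, the work surface at z = 0. Lengths are in m, angles in rad, forces in N, time in s.
With the tool pointing down it reaches from about 0.35 to 0.925 m from the base axis. Payload 6.4 kg.
Tool frame: the origin (TCP) lies at the very end of the fingers, on their centre line; the grasp point (between the pads) lies 19 mm behind it; z points along the fingers, y is the line along which they close (so a half turn about z gives the same grasp; the last joint's range is limited). The gripper opens to 94 mm and grips with 3 to 60 N. Pads are 16 mm wide; open, the fingers measure 119 mm over their backs; the gripper's body (75 mm by 177 mm) begins 78 mm behind the grasp point.
Start: joints at [1.047, 0.245, 1.558, -0, 1.339, -0.174], TCP at [0.223, 0.611, 0.205] pointing down, gripper open.
Joint ranges: [-3.13, 3.13], [-1.02, 2.26], [0.13, 2.54], [-0.95, 4.09], [0.21, 2.88], [-2.74, 2.74]. Speed limits (rad/s): [2.57, 2.57, 3.14, 3.14, 3.14, 3.14].

INTERFACE

Orientations are given as a rotation vector (axis times angle).
In Python, from workcell import ctrl, viewer gives the robot as it stands.
- The arm moves only by the tool apply_moves, never from a script. Its argument "deltas" is one flat list of numbers, 5 for each row, row after row: the shift along the tool's x, y, z in units of 40 mm (1.0 is 40 mm), then the turn about the tool's z in units of 6 degrees (1.0 is 6 degrees), then the closure in counts, from 0 (fully open) to 255 (shut). A call has 1 to 10 rows; each row shifts and turns the commanded pose from where the row before left it, along the tool's axes as they then stand; what a row does not reach is not made up. A row lasts 1/8 s, in which the tool goes at most 62.5 mm and 10.7 degrees, less where a joint would pass 70% of its speed; a pose out of reach is approached as far as the arm can. A call is refused whole if a number of a shift passes 1 or a number of a turn 1, either way. A call with a gripper value outside its range is refused whole. The fingers move at their own pace and stop on an object; "newtons" is the grip in N (left out, the last holds). Time passes only in rows, so rows that do not move let the fingers close. It gives the time, the measured TCP pose, the force, the opening and the grip force at its end, in the units of the state.
- ctrl.get_obs(): the state, without advancing time (a new reading comes with each control period).
- viewer.capture(name): name is "side" or "top" or "wrist"; returns the picture (400x640x3 uint8, red, green, blue); there is no depth.
- viewer.camera_model(name): a dict with "camera_matrix" (3x3 intrinsics, pixels), "origin" and "rotation" of the camera in the world; the wrist camera has in their place "hand_eye" (4x4, takes a point from camera to tool coordinates, whose origin is the TCP and whose axes are the flange's). Camera axes: x right, y down, z forward; pixel columns grow to the right and rows downward; lengths in m; the calibration is good to about 2 mm. A picture is of the moment at which its call begins: read the wrist's pose just before it. camera_model takes no time and is no camera call.
- ctrl.job_done(): hands the job in; it is judged then, once.
The state is a dict: "clock": time; "qpos": joint angles; "qd": joint speeds; "joint_torque": joint torques, N m; "tcp_pos": TCP position; "tool_rot": TCP orientation; "contact_force": force on the tool from outside, world axes, zero at the start; "moment": the same for the moment, N m; "finger_gap": finger opening in m; "grip_force": force on a finger pad.
Only numpy, scipy, OpenCV 4.12 (cv2) and the standard library are available. Lean on these libraries where they do the work, as an engineer would, in place of code of your own. Each camera call takes 0.05 s, during which the arm holds its last target. There are 200 camera calls.

## Working session

There is one attempt and no reset: what is moved stays moved. The work goes in short steps, Python scripts to look and compute and a tool call to move; the robot and the scene stay as the last step left them, time stands still between calls to the robot, and variables do not carry over. Pictures are saved under pics/ and viewed, at most 10 in all, crops included, and the job is handed in when it is done.

Besides the shell and the picture viewer there is one more tool, called after ">>>" as a command line: name --argument value ..., lists and objects as JSON in quotes. apply_moves: Moves the arm, as the interface text tells. Its arguments: {"type":"object","properties":{"deltas":{"type":"array"},"newtons":{"type":"number"}},"required":["deltas"]}

```bash
ls; mkdir -p pics
python3 - <<'E'
from workcell import ctrl, viewer
import cv2,numpy as np
o=ctrl.get_obs();print({k:np.round(v,4).tolist() for k,v in o.items()})
for n in("top","side"):
    cv2.imwrite(f"pics/{n}0.png",cv2.cvtColor(viewer.capture(n),cv2.COLOR_RGB2BGR))
    m=viewer.camera_model(n);print(n,{k:np.round(v,4).tolist() for k,v in m.items() if k!='name'})
print(viewer.camera_model("wrist"))
E
```

```text
pics
{'clock': 0.0, 'qpos': [1.0469, 0.2458, 1.559, -0.0, 1.3387, -0.1741], 'qd': [-0.0009, -0.0001, -0.0004, -0.0016, 0.0006, 0.0001], 'joint_torque': [-0.0006, -41.5819, -31.4608, 0.0685, 0.033, -0.0001], 'tcp_pos': [0.2225, 0.6101, 0.2044], 'tool_rot': [-0.5466, -3.093, 0.0028], 'contact_force': [0.1875, 0.7503, -0.0544], 'moment': [0.0254, 0.0245, -0.0436], 'grip_force': 0.0, 'finger_gap': 0.094}
top {'camera_matrix': [[428.1395, 0.0, 321.2095], [0.0, 428.1395, 198.044], [0.0, 0.0, 1.0]], 'origin': [0.4059, 0.0101, 0.9432], 'rotation': [-2.0976, 2.1442, -0.1835]}
side {'camera_matrix': [[495.1288, 0.0, 324.2594], [0.0, 495.1288, 203.6312], [0.0, 0.0, 1.0]], 'origin': [0.395, 0.7238, 0.541], 'rotation': [-0.3082, 2.6076, -1.509]}
{'camera_matrix': array([[309.58660447,   0.        , 324.79971817],
       [  0.        , 309.58660447, 200.0933784 ],
       [  0.        ,   0.        ,   1.        ]]), 'hand_eye': array([[ 0.00137728, -0.96138339, -0.27520917,  0.07993699],
       [ 0.99999778,  0.0017633 , -0.00115522,  0.00121944],
       [ 0.00159588, -0.27520697,  0.96138368, -0.17860885],
       [ 0.        ,  0.        ,  0.        ,  1.        ]])}
```

View pics/top0.png

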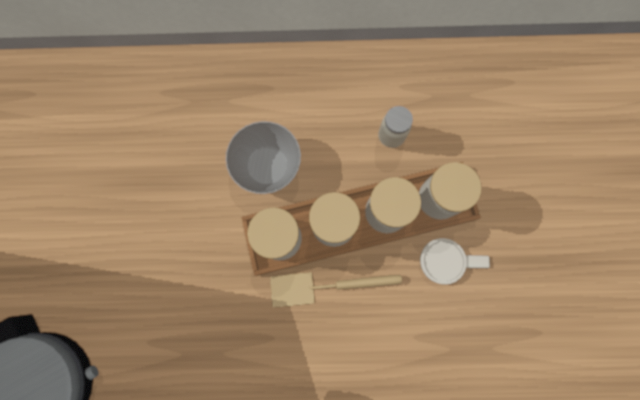

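View pics/side0.png

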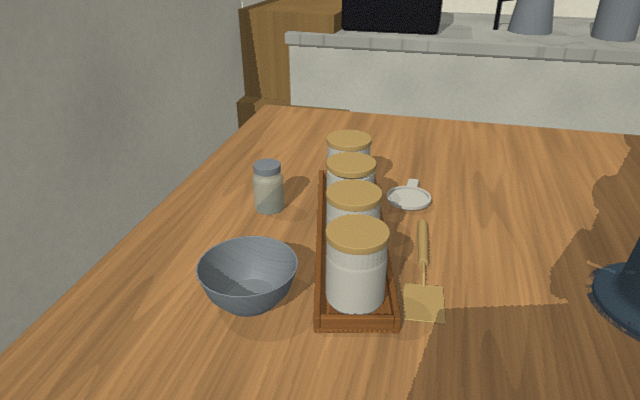

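The top view shows the lids at about (273,233), (334,219), (395,203) and (455,188), with lid_1 leftmost. The bowl is at (263,157), the glass jar at (397,125), the spatula at (335,287) and the spoon rest at (444,262). The side view shows all four lids looking level.

```bash
cat > h.py <<'E'
import numpy as np,cv2
from scipy.spatial.transform import Rotation as R
from workcell import ctrl,viewer
def ray(n,uv,z):
    m=viewer.camera_model(n);d=np.linalg.inv(m["camera_matrix"])@[*uv,1]
    r=np.array(m["rotation"]);r=R.from_rotvec(r).as_matrix() if r.size==3 else r
    d=r@d;o=np.array(m["origin"]);return o+d*(z-o[2])/d[2]
E
python3 - <<'E'
from h import *
im=cv2.imread("pics/top0.png");g=cv2.cvtColor(im,cv2.COLOR_BGR2GRAY);h=cv2.cvtColor(im,cv2.COLOR_BGR2HSV)
for p in[(273,233),(334,219),(395,203),(455,188),(200,100)]:print(h[p[1],p[0]])
c=cv2.HoughCircles(g,cv2.HOUGH_GRADIENT_ALT,1,40,param1=150,param2=.6,minRadius=20,maxRadius=32);print(None if c is None else np.round(c[0],1))
P=[]
lo,hi=np.array([18,95,130]),np.array([26,150,230])
m=cv2.inRange(h,lo,hi);m=cv2.morphologyEx(m,cv2.MORPH_OPEN,np.ones((7,7)))
for k in cv2.findContours(m,0,2)[0]:
    if cv2.contourArea(k)>800:
        (u,v),rad=cv2.minEnclosingCircle(k);e=cv2.fitEllipse(k);print(np.round(e[0],1),np.round(e[1],1),rad,ray("top",e[0],.14))
E
```

```text
[ 20  82 187]
[ 20  80 188]
[ 20  81 188]
[ 20  82 187]
[ 15  99 162]
[[455.  185.   26. ]
 [273.  231.   26.6]
 [442.  262.   24.2]
 [334.  217.   25.7]
 [395.  200.   25.1]
 [520.  212.   22.1]]
```

Run:
```python
from h import *
im=cv2.imread("pics/top0.png");h=cv2.cvtColor(im,cv2.COLOR_BGR2HSV)
m=cv2.inRange(h,np.array([18,65,165]),np.array([23,105,215]));m=cv2.morphologyEx(m,cv2.MORPH_OPEN,cv2.getStructuringElement(2,(9,9)))
P=[]
for k in cv2.findContours(m,0,2)[0]:
    if cv2.contourArea(k)>800:
        k=cv2.convexHull(k);e=cv2.fitEllipse(k);p=ray("top",e[0],.14);print(np.round(e[0],1),np.round(e[1],1),p.round(4));
        if cv2.contourArea(k)>1500:P.append(p[:2])
P=np.array(sorted(P,key=lambda p:-p[1]));print(np.linalg.norm(np.diff(P,axis=0),axis=1))
d=(P[0]-P[-1]);c=P.mean(0);print(c,np.degrees(np.arctan2(-d[0],d[1])))
for n,u in dict(bowl=(263,157,.07),gj=(398,119,.105),dish=(443,262,.017),sp=(357,284,.01)).items():print(n,ray("top",u[:2],u[2]).round(3))
# check with side: reproject
s=viewer.camera_model("side");
for p in P:
    r=np.array(s["rotation"]);r=R.from_rotvec(r).as_matrix() if r.size==3 else r
    q=s["camera_matrix"]@(r.T@(np.r_[p,.14]-s["origin"]));print((q[:2]/q[2]).round(1))
o=ctrl.get_obs();print(R.from_rotvec(o["tool_rot"]).as_matrix().round(3),o["tcp_pos"])
```

```text
[293.9 288.6] [33.8 50.5] [0.3865 0.0704 0.14  ]
[272.4 232.3] [49.2 50.1] [0.491 0.11  0.14 ]
[334.  216.8] [49.2 49.8] [ 0.5178 -0.0067  0.14  ]
[394.9 201.4] [48.2 50.2] [ 0.5447 -0.1232  0.14  ]
[455.6 186.1] [47.4 50.8] [ 0.5718 -0.2405  0.14  ]
[0.11978295 0.1196057  0.12032089]
[ 0.53132287 -0.06510597] 12.989767748164187
bowl [0.659 0.139 0.07 ]
gj [ 0.723 -0.144  0.105]
dish [ 0.432 -0.239  0.017]
sp [ 0.39  -0.055  0.01 ]
[355.7 229.8]
[352.3 191.4]
[349.6 161.4]
[347.5 137.3]
[[-0.939  0.343 -0.001]
 [ 0.343  0.939 -0.002]
 [ 0.    -0.002 -1.   ]] [0.22246329 0.61016282 0.20444916]
```

>>> apply_moves --deltas '[-0.5,-0.5,0,0,255,-0.9,-0.9,0,0,255,-0.9,-0.9,0,0,255,-0.9,-0.9,0,0,255,-0.9,-0.9,0,0,255,-0.9,-0.9,0,0,255,-0.9,-0.9,0,0,255,-0.9,-0.9,0,0,255,-0.9,-0.9,0,0,255,-0.9,-0.9,0,0,255]' --newtons 10

```text
clock: 1.35
tcp_pos: [0.4282, 0.168, 0.2052]
tool_rot: [-0.547, -3.094, 0.0]
contact_force: [1.3, 0.6, -0.1]
finger_gap: 0.0008
grip_force: 0.0
```

>>> apply_moves --deltas '[-0.9,-0.8,0,0,255,-0.5,-0.4,0,-0.9,255,0,0,0,-1,255,0,0,0,-1,255,0,0,0,-1,255,0,0,0,-1,255,0,0,0,-0.6,255,0,0,0,0,255]'

```text
clock: 2.35
tcp_pos: [0.4639, 0.1053, 0.2051]
tool_rot: [0.353, -3.121, -0.0]
contact_force: [0.2, -0.8, -0.2]
finger_gap: 0.0008
grip_force: 0.0
```

```bash
cat > g.py <<'E'
from h import *
import sys
i=int(sys.argv[1]);off=float(sys.argv[2])
c=np.array([.5313,-.0651]);a=np.radians(13);u=np.array([-np.sin(a),np.cos(a)]);x=np.array([np.cos(a),np.sin(a)])
t=np.r_[c+u*[.18,.06,-.06,-.18][i-1]-x*off,.14]
o=ctrl.get_obs();M=R.from_rotvec(o["tool_rot"]).as_matrix()
print(M.round(3).tolist(),"tcp",o["tcp_pos"].round(4),"F",np.round(o["contact_force"],2),"t",o["clock"],"gap",o["finger_gap"],"q",np.round(o["qpos"],2))
print("units to go",(M.T@(t-o["tcp_pos"])/.04).round(3))
E
python3 g.py 1 .03
```

```text
[[-0.975, -0.224, -0.001], [-0.224, 0.975, 0.0], [0.001, 0.0, -1.0]] tcp [0.4639 0.1053 0.2051] F [ 0.2  -0.81 -0.2 ] t 2.35 gap 0.0008002796398983658 q [-0.02 -0.18  1.99  0.    1.33 -1.81]
units to go [ 0.066 -0.031  1.627]
```

>>> apply_moves --deltas '[0.06,-0.03,0.7,0,255,0,0,0.6,0,255,0,0,0.2,0,255,0,0,0,0,255,0,0,0,0,255]'

```text
clock: 2.98
tcp_pos: [0.4629, 0.1036, 0.1465]
tool_rot: [-0.354, 3.12, -0.0]
contact_force: [-0.1, 0.4, 0.6]
finger_gap: 0.0006
grip_force: 0.0
```

>>> apply_moves --deltas '[0,0,0.05,0,255,0,0,0.03,0,255,0,0,0,0,255]'

```text
clock: 3.35
tcp_pos: [0.4621, 0.1036, 0.1423]
tool_rot: [-0.354, 3.122, 0.0]
contact_force: [-0.1, -0.1, 0.6]
finger_gap: 0.0006
grip_force: 0.0
```

>>> apply_moves --deltas '[0,0,0.025,0,255,0,0,0.025,0,255,0,0,0,0,255]'

```text
clock: 3.72
tcp_pos: [0.4621, 0.1036, 0.1402]
tool_rot: [0.354, -3.121, -0.0]
contact_force: [-0.9, -0.7, 0.7]
finger_gap: 0.0005
grip_force: 0.1
```

>>> apply_moves --deltas '[0,0,0.02,0,255,0,0,0,0,255]'

```text
clock: 3.98
tcp_pos: [0.4622, 0.1036, 0.14]
tool_rot: [0.355, -3.121, 0.0]
contact_force: [-2.3, -0.9, 5.2]
finger_gap: 0.0005
grip_force: 2.4
```

lid_1 holds at 0.140 m under 5 N without giving, so it is tight. Next is lid_2.

>>> apply_moves --deltas '[0,0,-0.4,0,255,0,-0.6,0,0,255,0,-0.9,0,0,255,0,-0.9,0,0,255,0,-0.6,0,0,255,0,0,0.3,0,255,0,0,0.04,0,255,0,0,0,0,255]'

```text
clock: 4.97
tcp_pos: [0.4886, -0.0124, 0.1415]
tool_rot: [0.356, -3.12, -0.001]
contact_force: [-0.2, 0.1, -0.0]
finger_gap: 0.0001
grip_force: 0.0
```

>>> apply_moves --deltas '[0,0,0.02,0,255,0,0,0.01,0,255,0,0,0,0,255]'

```text
clock: 5.35
tcp_pos: [0.4891, -0.0132, 0.1408]
tool_rot: [-0.355, 3.121, -0.0]
contact_force: [-1.0, -0.0, -0.5]
finger_gap: 0.0006
grip_force: 0.0
```

>>> apply_moves --deltas '[0,0,0.02,0,255,0,0,0.02,0,255,0,0,0,0,255]'

```text
clock: 5.72
tcp_pos: [0.4892, -0.0134, 0.1399]
tool_rot: [0.354, -3.121, 0.0]
contact_force: [-3.6, 0.0, 6.5]
finger_gap: 0.001
grip_force: 3.0
```

lid_2 holds at 0.140 m under 6.5 N, so it is tight too. Next is lid_3.

>>> apply_moves --deltas '[0,0,-0.4,0,255,0,-0.6,0,0,255,0,-0.9,0,0,255,0,-0.9,0,0,255,0,-0.6,0,0,255,0,0,0.3,0,255,0,0,0.04,0,255,0,0,0.02,0,255,0,0,0.01,0,255,0,0,0,0,255]'

```text
clock: 6.98
tcp_pos: [0.516, -0.1299, 0.1404]
tool_rot: [-0.355, 3.121, -0.0]
contact_force: [-0.2, 0.3, 0.2]
finger_gap: 0.0005
grip_force: 0.0
```

>>> apply_moves --deltas '[0,0,0.02,0,255,0,0,0.015,0,255,0,0,0,0,255]'

```text
clock: 7.35
tcp_pos: [0.5159, -0.1303, 0.1389]
tool_rot: [0.354, -3.121, -0.0]
contact_force: [-1.2, 0.0, 2.0]
finger_gap: 0.0005
grip_force: 0.9
```

>>> apply_moves --deltas '[0,0,0.02,0,255,0,0,0.02,0,255,0,0,0,0,255]'

```text
clock: 7.72
tcp_pos: [0.5157, -0.1304, 0.1373]
tool_rot: [0.354, -3.121, 0.0]
contact_force: [-3.6, -0.9, 4.3]
finger_gap: 0.0003
grip_force: 2.2
```

>>> apply_moves --deltas '[0,0,0.02,0,255,0,0,0,0,255]'

```text
clock: 7.98
tcp_pos: [0.5157, -0.1306, 0.1369]
tool_rot: [0.355, -3.121, 0.001]
contact_force: [-5.7, -1.5, 6.2]
finger_gap: 0.0004
grip_force: 3.6
```

```bash
python3 g.py 3 0
python3 - <<'E'
from h import *
im=cv2.cvtColor(viewer.capture("side"),cv2.COLOR_RGB2BGR)
cv2.imwrite("pics/s1.png",cv2.resize(im[90:260,270:450],None,fx=3.3,fy=3.3))
E
```

```text
[[-0.975, -0.224, -0.001], [-0.224, 0.975, -0.0], [0.001, -0.0, -1.0]] tcp [ 0.5157 -0.1306  0.1369] F [-5.75 -1.49  6.16] t 7.975 gap 0.0003816914237368459 q [-0.46  0.04  1.91 -0.    1.18 -2.26]
units to go [-0.748  0.007 -0.078]
```

View pics/s1.png

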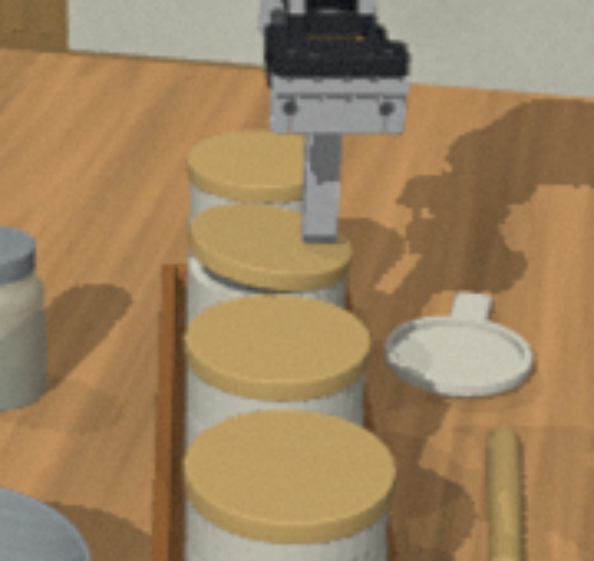

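The picture shows the third lid clearly tipped under the fingertips, which are at crop position (320,240); its far edge is raised and there is a gap over the jar at (230,280). So lid_3 is the loose one. I'll lift off, let it level itself, and go to its centre.

>>> apply_moves --deltas '[0,0,-0.25,0,255,0,0,-0.25,0,255,-0.4,0,0,0,255,-0.34,0.01,0,0,255,0,0,0.2,0,255,0,0,0.1,0,255,0,0,0.05,0,255,0,0,0,0,255]'

```text
clock: 9.02
tcp_pos: [0.5444, -0.1233, 0.1421]
tool_rot: [0.354, -3.121, -0.0]
contact_force: [0.1, 0.1, 0.6]
finger_gap: 0.0007
grip_force: 0.0
```

```bash
python3 g.py 3 0
```

```text
[[-0.975, -0.224, -0.0], [-0.224, 0.975, 0.0], [0.0, 0.0, -1.0]] tcp [ 0.5444 -0.1233  0.1421] F [0.08 0.08 0.63] t 9.025 gap 0.0006645235029951227 q [-0.43  0.1   1.85 -0.    1.2  -2.22]
units to go [-0.009 -0.009  0.054]
```

>>> apply_moves --deltas '[-0.01,-0.01,0.04,0,255,0,0,0.03,0,255,0,0,0.03,0,255,0,0,0.03,0,255,0,0,0.03,0,255,0,0,0,0,255]'

```text
clock: 9.78
tcp_pos: [0.5458, -0.1241, 0.138]
tool_rot: [-0.355, 3.12, -0.002]
contact_force: [-1.7, 1.0, 9.0]
finger_gap: 0.0003
grip_force: 4.2
```

>>> apply_moves --deltas '[0,0,0.025,0,255,0,0,0.025,0,255,0,0,0,0,255]'

```text
clock: 10.15
tcp_pos: [0.5458, -0.1241, 0.136]
tool_rot: [-0.355, 3.12, -0.002]
contact_force: [-3.7, 0.4, 8.2]
finger_gap: 0.0006
grip_force: 4.3
```

>>> apply_moves --deltas '[0,0,0.025,0,255,0,0,0.025,0,255,0,0,0,0,255]'

```text
clock: 10.52
tcp_pos: [0.5455, -0.1238, 0.1341]
tool_rot: [-0.355, 3.121, -0.001]
contact_force: [-4.5, 1.6, 9.8]
finger_gap: 0.0009
grip_force: 5.1
```

>>> apply_moves --deltas '[0,0,0.02,0,255,0,0,0,0,255]'

```text
clock: 10.78
tcp_pos: [0.5455, -0.1238, 0.1339]
tool_rot: [-0.355, 3.121, -0.001]
contact_force: [-6.6, 3.2, 13.0]
finger_gap: 0.0004
grip_force: 6.7
```

>>> apply_moves --deltas '[0,0,0.025,0,255,0,0,0,0,255,0,0,0,0,255]'

```text
clock: 11.15
tcp_pos: [0.5456, -0.1238, 0.1338]
tool_rot: [0.355, -3.121, 0.001]
contact_force: [-8.1, 2.8, 17.5]
finger_gap: 0.0003
grip_force: 8.9
```

```bash
python3 g.py 3 0
python3 - <<'E'
from h import *
im=cv2.cvtColor(viewer.capture("side"),cv2.COLOR_RGB2BGR)
cv2.imwrite("pics/s2.png",cv2.resize(im[90:260,270:450],None,fx=3.3,fy=3.3))
E
```

```text
[[-0.974, -0.225, 0.0], [-0.225, 0.974, -0.001], [0.0, -0.001, -1.0]] tcp [ 0.5456 -0.1238  0.1338] F [-8.08  2.81 17.45] t 11.15 gap 0.00028435651735308305 q [-0.43  0.11  1.85 -0.    1.18 -2.22]
units to go [ 0.018  0.01  -0.156]
```

View pics/s2.png

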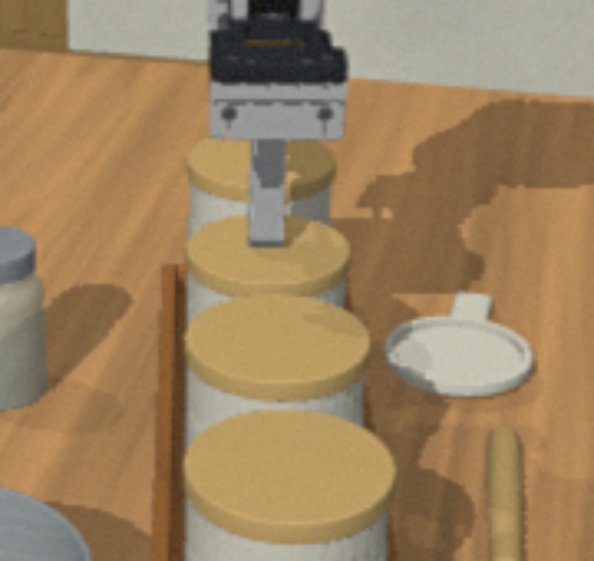

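lid_3 now lies level, with its top at crop row about 255 and no gap over the jar. The fingertips press its middle at (265,240), and it has come down 6.2 mm and stopped firm.

```bash
python3 -c "
from workcell import ctrl
print(ctrl.job_done())"
```

```text
the job is handed in; nothing more can be done
None
```

lid_3 was the loose one: lid_1 and lid_2 held firm, lid_3 rocked (so I didn't press lid_4), and I pushed it down about 6 mm until it sat level and firm, handing in at about 11 s with the fingertips still pressing it at about 17 N.

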